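# Set a sprung pull-and-turn selector valve to its open port

## Robot

A 6-joint arm with a two-finger parallel gripper is mounted at the origin on a cart in front of the work surface, level with it; the furniture and walls round the work are solid. World frame = base frame: x ahead of the robot, y to its left, z up, the work surface at z = 0. Lengths are in m, angles in rad, forces in N, time in s.
With the tool pointing down it reaches from about 0.3 to 0.95 m from the base axis. Payload 3.1 kg.
Tool frame: the origin (TCP) lies between the finger pads; the fingertips stand 17 mm ahead of it and the grasp point (between the pads) lies 2 mm behind it; z points along the fingers, y is the direction in which the jaws open and shut (so a half turn about z gives the same grasp; the last joint's range is limited). The gripper opens to 85 mm and grips with 20 to 120 N. Pads are 22 mm wide; open, the fingers measure 114 mm over their backs; the gripper's body (76 mm by 85 mm) begins 54 mm behind the grasp point. The pads swing forward as they close: fully open they stand 13 mm farther back than shut.
Start: joints at [1.133, 0.308, 1.634, -0, 1.2, -0.07], TCP at [0.225, 0.583, 0.248] pointing down, gripper open.
Joint ranges: [-3.06, 3.06], [-0.79, 1.96], [0.05, 2.63], [-1.19, 4.34], [0.05, 2.64], [-2.94, 2.94]. Speed limits (rad/s): [2.79, 2.79, 3.14, 3.14, 3.14, 3.14].

## Interface

Orientations are given as a unit quaternion [x, y, z, w].
In Python, from bench import robot, imaging, workorder gives the robot as it stands.
- The arm moves only by the shell command python3 -m jog 'ROWS' [FORCE]. ROWS is JSON, a list of rows, each an object with "offset": the shift along the tool's x, y, z in mm, a list of three; "rot": the turn, a rotation vector about the tool's x, y, z in degrees, a list of three; "claw": the opening, from 0 (shut) to 1 (fully open). In form: [{"offset": [dx, dy, dz], "rot": [wx, wy, wz], "claw": claw}, ...]. A call has 1 to 5 rows; each row shifts and turns the commanded pose from where the row before left it, along the tool's axes as they then stand; what a row does not reach is not made up. A row lasts 1/10 s, in which the tool goes at most 50 mm and 8.59 degrees, less where a joint would pass 70% of its speed; a pose out of reach is approached as far as the arm can. A call with a gripper value outside its range is refused whole. The fingers move at their own pace and stop on an object; FORCE is the grip in N (left out, the last holds). Time passes only in rows, so rows that do not move let the fingers close. It gives the time, the measured TCP pose, the force and the opening at its end, in the units of the state.
- robot.sense(): the state, without advancing time (a new reading comes with each control period).
- imaging.read_camera(name): name is "scene" or "side" or "wrist"; returns a dict with "color" (384x512x3 uint8, red, green, blue), "range_z" (384x512 float32, m along the optical axis (not along the pixel's ray), 0 where there is no reading), "vfov" (degrees; the focal length in pixels is half the picture's height over the tangent of half this angle, whatever the lens; pixels are square), "cx", "cy" (the principal point, pixels), "k1" (the pictures are not rectified: a ray, as slopes to the right and down, at radius r is drawn at 1 + k1 r^2 times it, then the intrinsics apply), "eye" and "orientation" of the camera in the world. Camera axes: x right, y down, z forward; pixel columns grow to the right and rows downward; lengths in m; the calibration is good to about 2 mm. A picture is of the moment at which its call begins.
- workorder.close_job(): hands the job in, once; it reports no verdict.
Trained networks look in the newest picture that a camera, given by its name, has taken for a name from the list of things; names that differ only in an ending like _2 or _b are one class to them, and where a whole thing is asked for, a point or a joint stands for the part that bears it (a point fixed in the world has none). Each returns a list of dicts, best first, with "confidence" (0 to 1); they miss things now and then, are a little off and sometimes report something else, mostly with a low value. They report only what shows in the picture. A call takes as long as a camera call.
- imaging.spot_in(camera, label): "centre" ([x, y, z] in m, in world coordinates, good to about 4 mm: the middle of the surface that is visible of it).
- imaging.cut_out(camera, label): "region" (384x512 bool, what is visible of it).
The state is a dict: "time_s": time; "q": joint angles; "joint_vel": joint speeds; "effort": joint torques, N m; "eef_pos": TCP position; "tcp_rot": TCP orientation; "force": force on the tool from outside, world axes, zero at the start; "ft_torque": the same for the moment, N m; "finger_gap": opening from 0.0 (shut) to 1.0 (fully open).
Only numpy, scipy, OpenCV 4.12 (cv2) and the standard library are available. Lean on these libraries where they do the work, as an engineer would, in place of code of your own. Each camera call takes 0.05 s, during which the arm holds its last target.

## Task

The selector of the bench valve is parked. Pull its sprung knob up, turn it to the port that carries the tall hose tail (not the one closed by the low plug), and feel for the notch there so that the knob drops fully home, its skirt flush with the collar again; then let go. Do not force the knob against its notches or its pull stop, and leave the glass beaker, the vial and the brass weight standing where they are.

Things in the scene. Friction and masses are not known exactly. Their poses are not given: they have to be found in the camera images.
- valve: Fixed bench valve: grey metal block 130 x 210 mm, top face 44 mm above the worktop. Origin under its centre on the worktop, z up; -x is its front, where the two ports stand on the top face. Round steel collar on top, centred on the origin: outer diameter 102 mm, rim 60 mm above the worktop. A small rib in front of the collar (-x) marks park.
- knob: Selector knob on the valve's centre axis; origin on it, at worktop height when home; z up; its -x side points. Grey skirt, diameter 86 mm, top 59 mm above the worktop when home (1 mm below the collar's rim). On it an upright black bar grip, 52 mm along x, 16 mm along y, 59 to 93 mm up when home. Turns up to 1.65 rad either way from park (park: knob x along valve x, within 0.03 rad).
- knob_grip (a point): Point on the knob's axis inside the bar grip, 13 mm below its top: 80 mm above the worktop when home, 88 mm when the pin rides on the plate, 95 mm at the pull stop. Axes as the knob's. The spring and weight pull the knob down with about 7 N when home, 9 N riding, 10 N at the stop; it moves down at no more than about 0.25 m/s.
- knob_pointer (a point): Tip of the small white pointer rib on the skirt, 41 mm from the axis on the knob's -x side; 60 mm above the worktop when home.
- hose_tail: Tall steel hose tail with stepped barbs standing on the open port: base diameter 22 mm, 37 mm tall. Origin at the centre of its foot, on the block's top face, 85 mm from the knob's axis, at 1.16 rad from the park direction, on the left or the right.
- blank_plug: Low round steel plug that closes the other port: diameter 22 mm, 16 mm tall. Origin at the centre of its foot, 85 mm from the knob's axis, on the other side of park.
- glass_beaker: Bystander: empty glass beaker, 59 mm wide, 66 mm tall, origin under its centre.
- vial: Bystander: small glass sample vial with white cap, 21 mm wide, 45 mm tall, origin under its centre.
- weight_20g: Bystander: small brass knobbed weight, 17 mm wide, 30 mm tall, origin under its centre.
- knob_pin_tip (a point): Tip of the hidden square 6 mm pin under the skirt, 34 mm from the axis on the pointing (-x) side. Home, it sits in a notch and blocks turning. More than 8 mm up it is clear and the knob turns freely; the pull stop is at 15 mm. Let down between notches it rides on the smooth plate, knob 8 mm high (little friction), and drops the 8 mm home over a notch.
- index_axis (a point): Axis of the hidden index plate with the notches, in the valve, 50 mm above the worktop; axes as the valve's. Park notch: wide, 0.31 rad play each way. One narrow notch for each port, 0.03 rad play each way, nominally 1.16 rad from park to left and right, but the plate is clamped up to 0.27 rad off: the notch lies anywhere from 0.89 to 1.43 rad. From 0.70 rad up to it is plain plate.

How it is judged:
On the way, in this order (a step that is already met when the one before it is completed fails the run):
1. the knob is pulled up clear of the park notch (at least 9 mm) (z of knob_grip in the frame of valve above 0.089 m), for 0.1 s.
2. the knob has dropped home in the notch of the port with the hose tail (z of knob_grip in the frame of valve below 0.082 m and horizontal distance between knob_pointer and hose_tail below 0.06 m), for 0.2 s.
At the end, for the whole second after the job is handed in: The knob is home (no more than 2 mm above its lowest position) in the narrow notch on the hose tail's side, its pointer tip within 60 mm of the hose tail's centre, at rest and released; beaker, vial and brass weight within 20 mm of where they stood (all of step 2 and angular speed of knob below 0.1 rad/s and distance of each of glass_beaker, vial, weight_20g from where it was at the start of the episode below 0.02 m); the robot touches nothing.
It fails at once if the knob is forced: its pin pressed against the notches or the plate, or its pull stop loaded, with more than 20 N (contact force between knob and valve above 20 N).
It fails at once if the beaker, vial or weight is shoved more than 20 mm (distance of any of glass_beaker, vial, weight_20g from where it was at the start of the episode above 0.02 m).
It fails at once if the beaker, vial or weight is tipped over (angle between any of glass_beaker, vial, weight_20g's own z axis and vertical above 0.5 rad).
It also fails if it takes over 58 s, if anything falls off the work surface, if the arm or the gripper's body presses on something with over 40 N, if the wrist force passes 120 N, or if a joint passes its speed limit or range.

## Working session

There is one attempt and no reset: what is moved stays moved. The work goes in short steps, Python scripts to look and compute and a shell command to move; the robot and the scene stay as the last step left them, time stands still between calls to the robot, and variables do not carry over. Pictures are saved under pics/ and viewed, and the job is handed in when it is done.

```bash
ls; mkdir -p pics
python3 - <<'E'
from bench import robot, imaging
import cv2
print(robot.sense())
for n in ["scene","side","wrist"]:
    c=imaging.read_camera(n); cv2.imwrite(f"pics/a_{n}.png",c["color"][:,:,::-1])
    print(n,c["vfov"],c["cx"],c["cy"],c["k1"],c["eye"],c["orientation"])
    for l in ["valve","knob","knob_pointer","hose_tail","blank_plug","glass_beaker","vial","weight_20g"]:
        r=imaging.spot_in(n,l); print(l,[(([round(float(v),3) for v in d["centre"]]),round(d["confidence"],2)) for d in r[:2]])
E
```

```text
pics
{'time_s': 0.0, 'q': array([ 1.13331847e+00,  3.09007637e-01,  1.63517459e+00,  2.26187065e-05,
        1.19972026e+00, -6.96815048e-02]), 'joint_vel': array([-0.00073351, -0.00016566, -0.00062074, -0.00108534, -0.0005546 ,
        0.00017705]), 'effort': array([ 1.36005950e-03, -4.15256953e+01, -2.76660722e+01, -2.01855887e-04,
        1.04385210e-02,  8.67963621e-07]), 'eef_pos': array([0.22440189, 0.58248821, 0.2470511 ]), 'tcp_rot': array([ 1.82867320e-01,  9.83136923e-01, -1.11534107e-03, -2.99933016e-04]), 'force': array([ 0.51687324, -0.39717123, -0.1782674 ]), 'ft_torque': array([-0.01168506,  0.01961755, -0.00122376]), 'finger_gap': 0.997862710734742}
scene 44.72518166807249 264.61302800466603 194.65071096526796 -0.019301982840243093 [-0.08671499 -0.46094802  0.58915902] [ 0.78760648 -0.38316269  0.2141149  -0.43245486]
valve [([0.468, -0.072, 0.042], 0.64)]
knob [([0.502, -0.037, 0.058], 0.94)]
knob_pointer [([0.495, -0.041, 0.057], 0.6)]
hose_tail [([0.467, 0.039, 0.061], 0.43)]
blank_plug [([0.471, -0.117, 0.054], 0.63), ([0.466, -0.071, 0.042], 0.57)]
glass_beaker [
[... 174 characters left out ...]
53 -0.59790214  0.72554254] [ 0.8475745  -0.301304    0.13924888 -0.41405691]
valve [([0.484, -0.08, 0.045], 0.73)]
knob [([0.501, -0.039, 0.059], 0.9)]
knob_pointer [([0.499, -0.04, 0.062], 0.66)]
hose_tail [([0.487, -0.08, 0.046], 0.47), ([0.467, 0.036, 0.06], 0.44)]
blank_plug []
glass_beaker [([0.508, 0.137, 0.039], 0.73)]
vial [([0.496, -0.198, 0.028], 0.49)]
weight_20g [([0.633, -0.003, 0.017], 0.52)]
wrist 67.14347086029018 260.59842585713113 189.1449405263115 -0.06955430546637399 [0.15681134 0.61002944 0.37404012] [0.81589987 0.55999664 0.08120804 0.11881255]
valve []
knob []
knob_pointer []
hose_tail []
blank_plug []
glass_beaker [([0.488, 0.159, 0.004], 0.63)]
vial []
weight_20g []
```

View pics/a_scene.png

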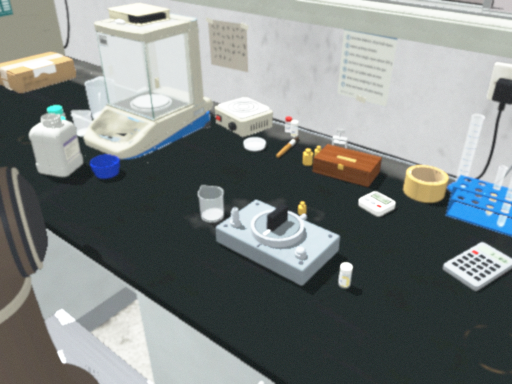

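View pics/a_side.png

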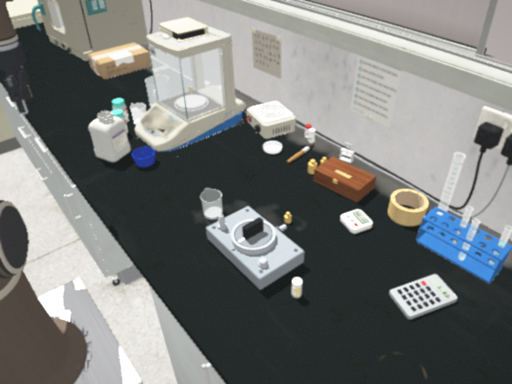

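The hose tail is on the left (+y, scene px ~(235,215)) and the low plug is on the right (~(300,253)). The valve centre is near (0.503, -0.039) with yaw about 0. Next I'll check that the path is clear.

```bash
cat > h.py <<'E'
import numpy as np, cv2
from scipy.spatial.transform import Rotation as R
def cloud(c):
    H,W=c["range_z"].shape; f=H/2/np.tan(np.radians(c["vfov"])/2)
    v,u=np.mgrid[:H,:W].astype(float); x=(u-c["cx"])/f; y=(v-c["cy"])/f
    rd=np.hypot(x,y); r=rd.copy()
    for _ in range(8): r=rd/(1+c["k1"]*r*r)
    s=np.where(rd>0,r/np.maximum(rd,1e-9),1)
    z=c["range_z"]; P=np.stack([x*s*z,y*s*z,z],-1)
    Q=P@R.from_quat(c["orientation"]).as_matrix().T+np.array(c["eye"])
    Q[z<=0]=np.nan
    return Q
def proj(c,p):
    f=c["range_z"].shape[0]/2/np.tan(np.radians(c["vfov"])/2)
    q=R.from_quat(c["orientation"]).inv().apply(np.array(p)-c["eye"])
    a=q[...,:2]/q[...,2:]; a=a*(1+c["k1"]*(a**2).sum(-1,keepdims=True))
    return a*f+[c["cx"],c["cy"]]
def circ(P):
    A=np.c_[2*P[:,:2],np.ones(len(P))]; s=np.linalg.lstsq(A,(P[:,:2]**2).sum(1),rcond=None)[0]
    return s[0],s[1],np.sqrt(s[2]+s[0]**2+s[1]**2)
E
python3 - <<'E'
from h import *; from bench import imaging
for n in ["scene","side"]:
    c=imaging.read_camera(n); Q=cloud(c); X,Y,Z=Q[...,0],Q[...,1],Q[...,2]
    for y0 in np.arange(-0.2,0.8,0.1):
        m=(abs(Y-y0)<.05)&(X>0.15)&(X<0.75)
        print(n,round(y0,2),[round(float(np.nanmax(np.where(m&(abs(X-x)<.05),Z,-1))),2) for x in (.2,.3,.4,.5,.6,.7)])
E
```

```text
scene -0.2 [-1.0, 0.0, 0.0, 0.05, 0.0, 0.0]
scene -0.1 [-0.0, 0.0, 0.05, 0.06, 0.06, 0.02]
scene 0.0 [-0.0, 0.0, 0.05, 0.1, 0.06, 0.0]
scene 0.1 [-1.0, 0.0, 0.05, 0.07, 0.05, 0.0]
scene 0.2 [-1.0, 0.0, 0.0, 0.07, 0.0, 0.0]
scene 0.3 [-1.0, 0.0, 0.0, 0.0, 0.0, 0.0]
scene 0.4 [-1.0, 0.0, 0.0, 0.0, 0.0, 0.0]
scene 0.5 [-1.0, 0.0, 0.1, 0.06, 0.32, 0.35]
scene 0.6 [-1.0, 0.0, 0.14, 0.14, 0.32, 0.35]
scene 0.7 [-1.0, 0.0, 0.0, 0.08, 0.32, 0.35]
side -0.2 [-1.0, 0.01, 0.01, 0.05, 0.0, 0.0]
side -0.1 [-1.0, 0.01, 0.05, 0.06, 0.06, 0.02]
side 0.0 [-1.0, 0.01, 0.05, 0.1, 0.06, 0.01]
side 0.1 [-0.0, 0.01, 0.05, 0.08, 0.05, 0.01]
side 0.2 [-1.0, 0.0, 0.01, 0.07, 0.01, 0.01]
side 0.3 [-0.79, 0.0, 0.0, 0.01, 0.01, 0.01]
side 0.4 [-0.79, 0.0, 0.01, 0.01, 0.01, 0.01]
side 0.5 [0.48, 0.52, 0.1, 0.06, 0.33, 0.35]
side 0.6 [0.52, 0.51, 0.14, 0.14, 0.33, 0.35]
side 0.7 [-0.79, 0.0, 0.0, 0.09, 0.32, 0.35]
```

```bash
python3 -m jog '[{"offset":[-34,-34,0],"rot":[0,0,0],"claw":1},{"offset":[-34,-34,0],"rot":[0,0,0],"claw":1},{"offset":[-34,-34,0],"rot":[0,0,0],"claw":1},{"offset":[-34,-34,0],"rot":[0,0,0],"claw":1},{"offset":[-34,-34,0],"rot":[0,0,0],"claw":1}]' && python3 -m jog '[{"offset":[-34,-34,0],"rot":[0,0,0],"claw":1},{"offset":[-34,-34,0],"rot":[0,0,0],"claw":1},{"offset":[-34,-34,0],"rot":[0,0,0],"claw":1},{"offset":[-34,-34,0],"rot":[0,0,0],"claw":1},{"offset":[-34,-34,0],"rot":[0,0,0],"claw":1}]' && python3 -m jog '[{"offset":[-34,-34,0],"rot":[0,0,-5],"claw":0.5},{"offset":[0,0,0],"rot":[0,0,-5],"claw":0.5},{"offset":[0,0,0],"rot":[0,0,-6],"claw":0.5},{"offset":[0,0,0],"rot":[0,0,-6],"claw":0.5},{"offset":[0,0,0],"rot":[0,0,0],"claw":0.5}]'
python3 - <<'E'
from h import *; from bench import imaging
c=imaging.read_camera("wrist"); cv2.imwrite("pics/b_wrist.png",c["color"][:,:,::-1])
c=imaging.read_camera("scene"); cv2.imwrite("pics/b_scene.png",c["color"][:,:,::-1])
E
```

```text
time_s: 1.95
eef_pos: [0.3227, 0.3618, 0.2485]
tcp_rot: [0.183, 0.983, 0.0, 0.0]
force: [1.2, 0.3, -0.7]
finger_gap: 1.003
time_s: 2.45
eef_pos: [0.4204, 0.1419, 0.2488]
tcp_rot: [0.183, 0.983, 0.0, 0.001]
force: [1.5, -0.4, 0.6]
finger_gap: 0.999
time_s: 2.95
eef_pos: [0.4394, 0.0994, 0.2484]
tcp_rot: [-0.008, 1.0, 0.0, 0.0]
force: [-0.6, 0.8, 0.3]
finger_gap: 0.5
```

View pics/b_wrist.png

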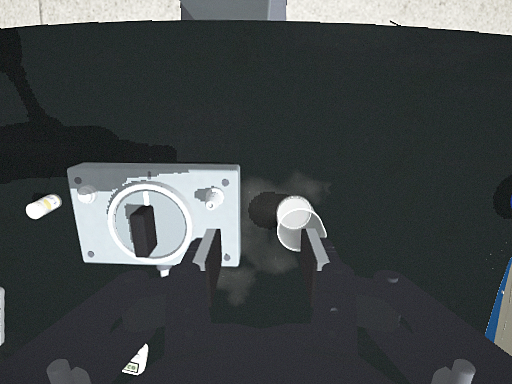

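The wrist view shows the valve with its collar centred near (150,222). The hose tail is at (212,197), the plug at (87,195), the vial at (43,207), and the beaker is right of the block.

Run:
```python
from h import *; from bench import imaging
for n in ["wrist","scene","side"]:
    c=imaging.read_camera(n); Q=cloud(c).reshape(-1,3)
    near=np.hypot(Q[:,0]-.503,Q[:,1]+.039)
    m=(near<.07)&(Q[:,2]>.0555)&(Q[:,2]<.066)&(near>.035)
    P=Q[m]; 
    # outer edge: robust circle with fixed r on ring pts near 47.. (ring mid radius)
    z=np.median(P[:,2]); cx,cy,r=circ(P[np.hypot(P[:,0]-.503,P[:,1]+.039)>.043]); 
    for _ in range(10):
        d=np.hypot(P[:,0]-cx,P[:,1]-cy); k=(d>.0425)&(d<.054); cx,cy,r=circ(P[k])
    print(n,"ring",round(cx,4),round(cy,4),round(r,4),k.sum(),"z",z)
    b=(near<.04)&(Q[:,2]>.083)&(Q[:,2]<.1); B=Q[b]
    if len(B)>10:
        rect=cv2.minAreaRect((B[:,:2]*1000).astype(np.float32)); print(" bar",rect,np.percentile(B[:,2],[50,95]),len(B))
        t=B[B[:,2]>.0895]; 
        if len(t)>8: print(" top",cv2.minAreaRect((t[:,:2]*1000).astype(np.float32)),len(t))
    for l in ["hose_tail","blank_plug","knob_pointer","knob"]:
        print(" ",l,[([round(float(v),3) for v in d["centre"]],round(d["confidence"],2)) for d in imaging.spot_in(n,l)[:2]])
    bl=(near<.13)&(abs(Q[:,2]-.044)<.003); 
    print(" block",cv2.minAreaRect((Q[bl][:,:2]*1000).astype(np.float32)))
```

```text
wrist ring 0.5061 -0.0314 0.0478 1372 z 0.059470770503177395
 bar ((506.07958984375, -31.147029876708984), (52.31206130981445, 17.049779891967773), 0.2918851971626282) [0.09261074 0.09398807] 780
 top ((506.0812683105469, -31.147024154663086), (52.30870819091797, 17.049779891967773), 0.2918851673603058) 662
  hose_tail [([0.47, 0.046, 0.069], 0.53)]
  blank_plug [([0.472, -0.102, 0.052], 0.76)]
  knob_pointer [([0.502, -0.021, 0.061], 0.81)]
  knob [([0.5, -0.024, 0.061], 0.65)]
 block ((506.3545227050781, -31.646896362304688), (130.3662567138672, 209.4290008544922), 0.09842553734779358)
scene ring 0.5058 -0.0328 0.048 386 z 0.059137764716664376
 bar ((505.18817138671875, -32.95832824707031), (52.13936233520508, 16.20121192932129), 0.6798812747001648) [0.09179241 0.09368117] 198
 top ((505.2112731933594, -32.8570671081543), (52.14173889160156, 15.592643737792969), 1.4753862619400024) 138
  hose_tail [([0.469, 0.039, 0.061], 0.45)]
  blank_plug []
  knob_pointer [([0.496, -0.038, 0.06], 0.62)]
  knob [([0.501, -0.036, 0.059], 0.6)]
 block ((506.4044189453125, -32.53723907470703), (132.70899963378906, 210.68890380859375), 0.28538453578948975)
side ring 0.5059 -0.0317 0.048 320 z 0.060037072926024226
 bar ((505.6886291503906, -31.41366195678711), (51.40909957885742, 18.2017879486084), 0.04739537462592125) [0.09253816 0.09508115] 175
 top ((505.87109375, -30.932979583740234), (17.769107818603516, 50.692264556884766), 88.15629577636719) 127
  hose_tail [([0.467, 0.035, 0.06], 0.45), ([0.486, -0.077, 0.048], 0.4)]
  blank_plug [([0.475, -0.112, 0.055], 0.54)]
  knob_pointer [([0.5, -0.039, 0.06], 0.88)]
  knob [([0.499, -0.04, 0.061], 0.69)]
 block ((506.01239013671875, -31.457984924316406), (131.84593200683594, 211.5212860107422), 0.17619910836219788)
```

```bash
python3 -m jog '[{"offset":[-21.5,-44,0],"rot":[0,0,0],"claw":0.5},{"offset":[-21.5,-44,0],"rot":[0,0,0],"claw":0.5},{"offset":[-21.5,-44,0],"rot":[0,0,0.6],"claw":0.5},{"offset":[0,0,0],"rot":[0,0,0],"claw":0.5},{"offset":[0,0,0],"rot":[0,0,0],"claw":0.5}]'
python3 - <<'E'
from h import *; from bench import imaging,robot
c=imaging.read_camera("wrist"); cv2.imwrite("pics/c_wrist.png",c["color"][:,:,::-1]); Q=cloud(c).reshape(-1,3)
near=np.hypot(Q[:,0]-.506,Q[:,1]+.0315); b=(near<.035)&(Q[:,2]>.088)&(Q[:,2]<.1); B=Q[b]
print(cv2.minAreaRect((B[:,:2]*1000).astype(np.float32)),np.median(B[:,2]),len(B))
s=robot.sense(); print(s["eef_pos"],s["tcp_rot"],s["q"],s["force"],s["ft_torque"])
E
```

```text
time_s: 4.3
eef_pos: [0.5059, -0.032, 0.248]
tcp_rot: [-0.001, 1.0, 0.0, -0.0]
force: [0.6, 1.0, 0.0]
finger_gap: 0.498
((506.15313720703125, -31.787012100219727), (50.705745697021484, 15.820899963378906), 1.5182561874389648) 0.09288760276127322 774
[ 0.50536624 -0.03108624  0.24785916] [-2.33570627e-03  9.99996935e-01  4.15469824e-04 -7.07766250e-04] [-1.47817793e-01  7.95458470e-02  1.90806054e+00  6.66491646e-04
  1.15551025e+00 -1.72355490e+00] [ 0.12340101  0.12580185 -0.49355082] [-0.02413556 -0.04333519 -0.05187726]
```

View pics/c_wrist.png

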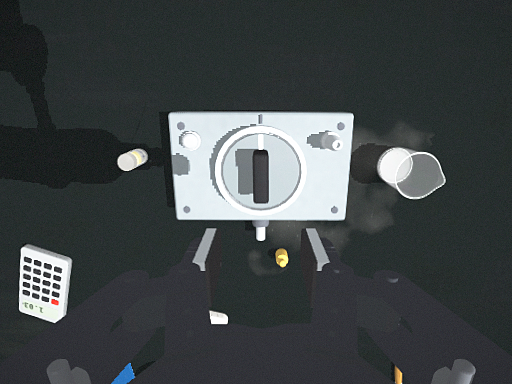

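The bar at (261,175) is centred between the fingers, with white pointer and park rib straight above it. The weight at (281,258) is well clear of the gripper. I'll descend and grip lightly.

```bash
python3 -m jog '[{"offset":[0,0,45],"rot":[0,0,0],"claw":0.5},{"offset":[0,0,45],"rot":[0,0,0],"claw":0.5},{"offset":[0,0,40],"rot":[0,0,0],"claw":0.5},{"offset":[0,0,17],"rot":[0,0,0],"claw":0.5},{"offset":[0,0,17],"rot":[0,0,0],"claw":0.5}]' && python3 -m jog '[{"offset":[0,0,0],"rot":[0,0,0],"claw":0.35},{"offset":[0,0,0],"rot":[0,0,0],"claw":0.25},{"offset":[0,0,0],"rot":[0,0,0],"claw":0.1},{"offset":[0,0,0],"rot":[0,0,0],"claw":0.1},{"offset":[0,0,0],"rot":[0,0,0],"claw":0.1}]' 30
python3 - <<'E'
from bench import imaging,robot
import cv2
c=imaging.read_camera("scene"); cv2.imwrite("pics/d.png",cv2.resize(c["color"][150:310,170:370,::-1],(800,600),interpolation=cv2.INTER_CUBIC))
s=robot.sense(); print(s["eef_pos"],s["force"],s["ft_torque"],s["finger_gap"])
E
```

```text
time_s: 4.85
eef_pos: [0.5039, -0.0292, 0.0825]
tcp_rot: [-0.004, 1.0, 0.0, -0.002]
force: [0.3, -0.1, 1.0]
finger_gap: 0.5
time_s: 5.35
eef_pos: [0.5058, -0.0317, 0.085]
tcp_rot: [-0.003, 1.0, -0.001, 0.0]
force: [-2.1, -4.6, -0.5]
finger_gap: 0.175
[ 0.50583967 -0.03168462  0.0850027 ] [-2.6110851  -4.15995346  1.32903907] [-0.61161651  0.42067773 -0.00433447] 0.18301501481531168
```

View pics/d.png

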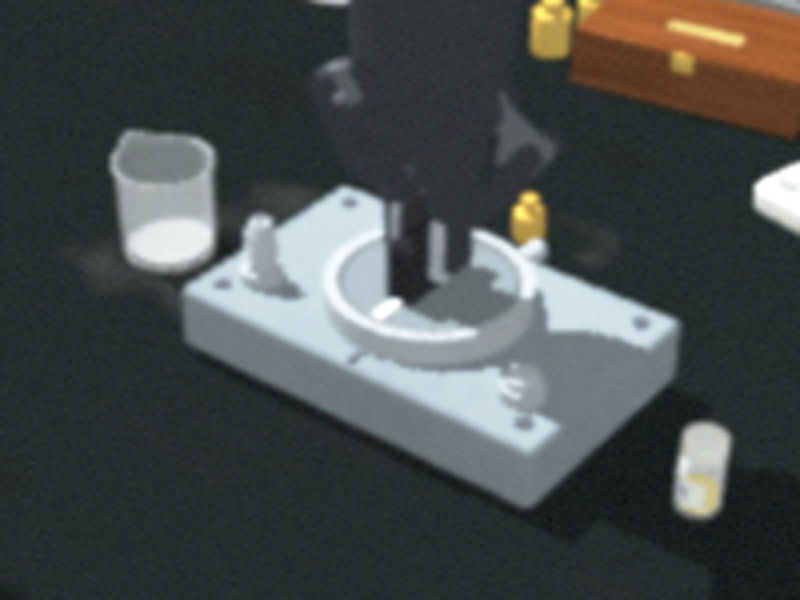

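The fingers hold the bar, with lateral load around 5 N. I'll lift it in two gentle stages.

```bash
python3 -m jog '[{"offset":[0,0,-2],"rot":[0,0,0],"claw":0.1},{"offset":[0,0,-2],"rot":[0,0,0],"claw":0.1},{"offset":[0,0,-2],"rot":[0,0,0],"claw":0.1},{"offset":[0,0,0],"rot":[0,0,0],"claw":0.1}]'
python3 -m jog '[{"offset":[0,0,-2],"rot":[0,0,0],"claw":0.1},{"offset":[0,0,-2],"rot":[0,0,0],"claw":0.1},{"offset":[0,0,-1.5],"rot":[0,0,0],"claw":0.1},{"offset":[0,0,0],"rot":[0,0,0],"claw":0.1},{"offset":[0,0,0],"rot":[0,0,0],"claw":0.1}]'
python3 - <<'E'
from bench import imaging,robot
from h import *
c=imaging.read_camera("scene"); cv2.imwrite("pics/e.png",cv2.resize(c["color"][150:310,170:370,::-1],(800,600),interpolation=cv2.INTER_CUBIC))
Q=cloud(c).reshape(-1,3); n=np.hypot(Q[:,0]-.506,Q[:,1]+.0315); m=(n<.041)&(n>.03)&(Q[:,2]<.085)&(Q[:,2]>.05); print("skirt z",np.percentile(Q[m][:,2],[25,50,75]),m.sum())
s=robot.sense(); print(s["eef_pos"],s["force"],s["ft_torque"],s["finger_gap"])
E
```

```text
time_s: 5.8
eef_pos: [0.5057, -0.0316, 0.0898]
tcp_rot: [-0.003, 1.0, -0.0, 0.0]
force: [0.0, -4.5, -9.3]
finger_gap: 0.179
time_s: 6.3
eef_pos: [0.5057, -0.0316, 0.095]
tcp_rot: [-0.003, 1.0, -0.0, 0.0]
force: [0.8, -6.0, -9.3]
finger_gap: 0.181
skirt z [0.06796636 0.0686639  0.06932354] 341
[ 0.50561384 -0.0316048   0.09491776] [ 0.9359398  -5.3544015  -9.26442144] [-0.77743544 -0.22486816  0.04197914] 0.18459331056374434
```

View pics/e.png

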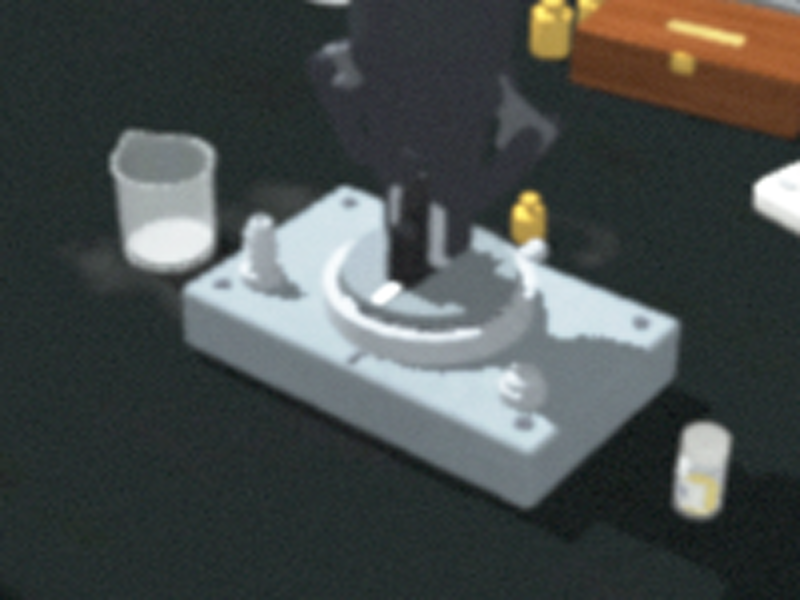

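Skirt up about 10 mm. I'll add 1.5 mm of margin, then turn clockwise (tool +z) to about 0.78 rad, which is on the plain plate short of the notch range.

```bash
python3 -m jog '[{"offset":[0,0,-1.5],"rot":[0,0,0],"claw":0.1},{"offset":[0,0,0],"rot":[0,0,0],"claw":0.1},{"offset":[0,0,0],"rot":[0,0,2],"claw":0.1},{"offset":[0,0,0],"rot":[0,0,4],"claw":0.1},{"offset":[0,0,0],"rot":[0,0,4],"claw":0.1}]'
python3 - <<'E'
from bench import robot
s=robot.sense(); print(s["eef_pos"],s["force"],s["ft_torque"])
E
python3 -m jog '[{"offset":[0,0,0],"rot":[0,0,5],"claw":0.1},{"offset":[0,0,0],"rot":[0,0,5],"claw":0.1},{"offset":[0,0,0],"rot":[0,0,5],"claw":0.1},{"offset":[0,0,0],"rot":[0,0,5],"claw":0.1},{"offset":[0,0,0],"rot":[0,0,5],"claw":0.1}]'
python3 -m jog '[{"offset":[0,0,0],"rot":[0,0,5],"claw":0.1},{"offset":[0,0,0],"rot":[0,0,4],"claw":0.1},{"offset":[0,0,0],"rot":[0,0,0],"claw":0.1},{"offset":[0,0,0],"rot":[0,0,0],"claw":0.1}]'
cat > look.py <<'E'
import sys
from bench import imaging,robot
from h import *
c=imaging.read_camera("scene"); cv2.imwrite(f"pics/{sys.argv[1]}.png",cv2.resize(c["color"][150:310,170:370,::-1],(800,600),interpolation=cv2.INTER_CUBIC))
Q=cloud(c).reshape(-1,3); n=np.hypot(Q[:,0]-.506,Q[:,1]+.0315); m=(n<.041)&(n>.03)&(Q[:,2]<.085)&(Q[:,2]>.05); print("skirt z",np.percentile(Q[m][:,2],[25,50,75]).round(4),m.sum())
s=robot.sense(); print(s["eef_pos"].round(4),s["force"].round(1),s["ft_torque"].round(2),round(s["finger_gap"],3),"t",s["time_s"])
q=s["tcp_rot"]; y=R.from_quat(q).apply([0,1,0]); print("turned from park (rad)",round(np.pi/2-np.arctan2(y[1],y[0])+0.004,3))
E
python3 look.py f
```

```text
time_s: 6.85
eef_pos: [0.5057, -0.0315, 0.0964]
tcp_rot: [0.086, 0.996, -0.0, 0.0]
force: [1.2, -5.5, -9.3]
finger_gap: 0.184
[ 0.50570385 -0.03145348  0.0963716 ] [ 1.18824581 -5.46368282 -9.30936457] [-0.58077437 -0.21237876  0.02216858]
time_s: 7.35
eef_pos: [0.506, -0.0311, 0.0964]
tcp_rot: [0.3, 0.954, 0.0, 0.0]
force: [0.7, -3.8, -10.1]
finger_gap: 0.182
time_s: 7.75
eef_pos: [0.5061, -0.0311, 0.0968]
tcp_rot: [0.371, 0.928, 0.0, 0.0]
force: [1.4, -2.5, -10.3]
finger_gap: 0.18
skirt z [0.0699 0.0706 0.0712] 316
[ 0.5061 -0.0311  0.0969] [ 1.3 -3.2 -9.2] [-0.42 -0.51  0.01] 0.182 t 7.8
turned from park (rad) 0.765
```

View pics/f.png

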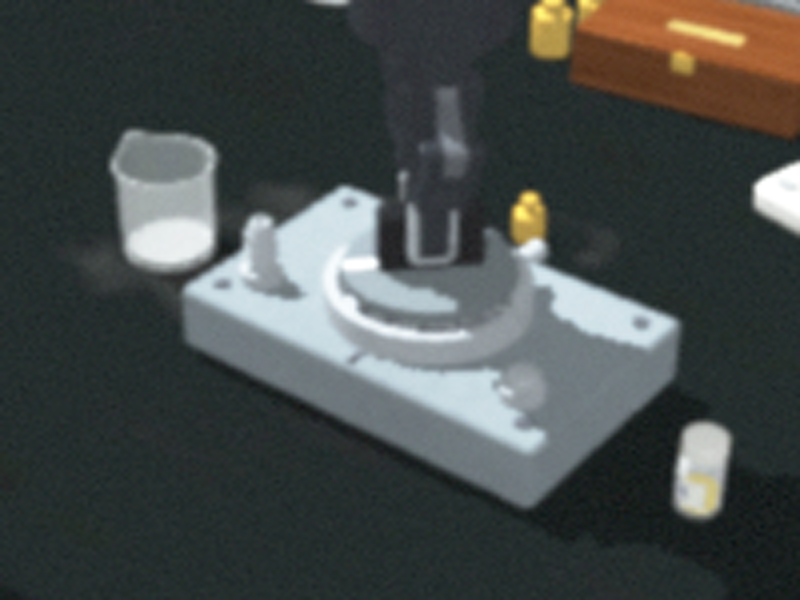

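Turned 0.77 rad, the pointer is heading toward the tail, and lift is 11.6 mm. Now I'll let it down onto the plate and open to a loose fit, so the spring alone seats the pin while the fingers push the bar round.

```bash
python3 -m jog '[{"offset":[0,0,1.5],"rot":[0,0,0],"claw":0.1},{"offset":[0,0,1.5],"rot":[0,0,0],"claw":0.1},{"offset":[0,0,0],"rot":[0,0,0],"claw":0.1}]'; python3 look.py g
python3 -m jog '[{"offset":[0,0,0],"rot":[0,0,0],"claw":0.215},{"offset":[0,0,0],"rot":[0,0,0],"claw":0.215},{"offset":[0,0,0],"rot":[0,0,0],"claw":0.215}]'; python3 look.py g2
```

```text
time_s: 8.1
eef_pos: [0.5061, -0.0311, 0.0941]
tcp_rot: [0.372, 0.928, 0.0, 0.0]
force: [1.3, -2.0, -9.8]
finger_gap: 0.179
skirt z [0.067  0.0678 0.0686] 317
[ 0.5061 -0.0311  0.0942] [ 2.4 -2.1 -9.6] [-0.22 -0.59  0.02] 0.18 t 8.15
turned from park (rad) 0.766
time_s: 8.45
eef_pos: [0.5067, -0.031, 0.0954]
tcp_rot: [0.372, 0.928, 0.0, 0.001]
force: [-0.5, -0.0, -0.1]
finger_gap: 0.214
skirt z [0.0657 0.0663 0.0671] 312
[ 0.5065 -0.0311  0.0952] [-0.4 -0.1 -0.3] [ 0.04 -0.02 -0.01] 0.215 t 8.5
turned from park (rad) 0.766
```

```bash
cat > chk.py <<'E'
import sys
from bench import imaging,robot
from h import *
c=imaging.read_camera("scene")
Q=cloud(c).reshape(-1,3); n=np.hypot(Q[:,0]-.506,Q[:,1]+.0315); m=(n<.041)&(n>.03)&(Q[:,2]<.085)&(Q[:,2]>.05); z=np.median(Q[m][:,2])
s=robot.sense(); q=s["tcp_rot"]; y=R.from_quat(q).apply([0,1,0]); a=np.pi/2-np.arctan2(y[1],y[0])+0.004
print("skirt",round(z,4),m.sum(),"ang",round(a,3),"F",s["force"].round(1),"T",s["ft_torque"].round(2),"tcp",s["eef_pos"].round(4),"t",s["time_s"])
sys.exit(1 if z<.063 or abs(s["ft_torque"][2])>.3 or np.abs(s["force"]).max()>5 else 0)
E
python3 -m jog '[{"offset":[0,0,2],"rot":[0,0,2],"claw":0.215},{"offset":[0,0,2],"rot":[0,0,2],"claw":0.215},{"offset":[0,0,0],"rot":[0,0,1],"claw":0.215}]' >/dev/null; python3 chk.py && python3 -m jog '[{"offset":[0,0,0],"rot":[0,0,1],"claw":0.215},{"offset":[0,0,0],"rot":[0,0,1],"claw":0.215}]' >/dev/null && python3 chk.py && python3 -m jog '[{"offset":[0,0,0],"rot":[0,0,1],"claw":0.215},{"offset":[0,0,0],"rot":[0,0,1],"claw":0.215}]' >/dev/null && python3 chk.py && python3 -m jog '[{"offset":[0,0,0],"rot":[0,0,1],"claw":0.215},{"offset":[0,0,0],"rot":[0,0,1],"claw":0.215}]' >/dev/null && python3 chk.py; python3 look.py i
```

```text
skirt 0.0664 321 ang 0.855 F [ 0.4 -0.3  0.1] T [-0.    0.05  0.  ] tcp [ 0.5059 -0.0311  0.0906] t 8.85
skirt 0.0664 319 ang 0.889 F [-0.7 -0.4  1.6] T [-0.15  0.16  0.16] tcp [ 0.5059 -0.0314  0.0905] t 9.1
skirt 0.0664 310 ang 0.925 F [-1.3 -1.7  2.4] T [-0.24  0.18  0.2 ] tcp [ 0.5059 -0.0314  0.0904] t 9.35
skirt 0.0663 313 ang 0.96 F [-0.9 -2.   2.6] T [-0.32  0.2   0.23] tcp [ 0.506  -0.0314  0.0904] t 9.6
skirt z [0.0656 0.0663 0.0671] 315
[ 0.506  -0.0314  0.0904] [-1.7 -2.1  2.7] [-0.37  0.21  0.22] 0.218 t 9.65
turned from park (rad) 0.959
```

View pics/i.png

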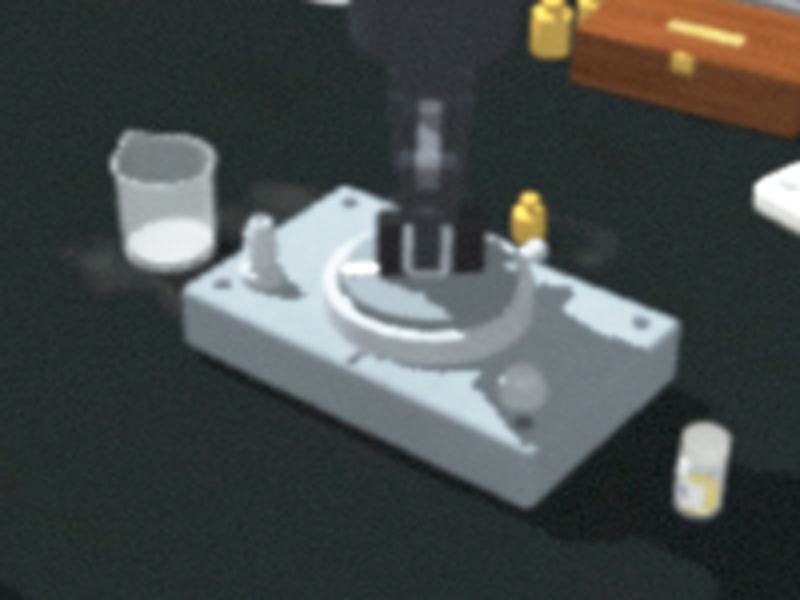

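The fingers are now loading the bar (0.22 Nm). I'll measure whether the knob itself is actually turning with the tool.

```bash
cat > ang.py <<'E'
import sys
from bench import imaging,robot
from h import *
for nm in ["scene","side","wrist"]:
    c=imaging.read_camera(nm); Q=cloud(c); n=np.hypot(Q[...,0]-.506,Q[...,1]+.0315)
    k=c["color"].astype(int); lo=k.min(-1)
    m=(n<.043)&(n>.02)&(Q[...,2]<.073)&(Q[...,2]>.055)
    if m.sum()<20: print(nm,"no"); continue
    th=np.percentile(lo[m],50); w=m&(lo>225)
    P=Q[w]; 
    if nm!="wrist" : cv2.imwrite(f"pics/{sys.argv[1]}_{nm}.png",cv2.resize(c["color"][150:310,170:370,::-1],(800,600),interpolation=cv2.INTER_CUBIC))
    else: cv2.imwrite(f"pics/{sys.argv[1]}_wrist.png",c["color"][:,:,::-1])
    if len(P):
        p=P[:,:2].mean(0)-[.506,-.0315]; print(nm,"white",len(P),"ang from park",round(float(np.pi-np.arctan2(p[1],p[0])),3),"r",np.hypot(*p).round(4))
    # dark bar ends
    b=(n<.03)&(Q[...,2]>.072)&(Q[...,2]<.104)&(k.max(-1)<60)
    B=Q[b]; print(nm,"dark",len(B))
    r=imaging.spot_in(nm,"knob_pointer")
    for d in r[:2]:
        p=np.array(d["centre"][:2])-[.506,-.0315]; print("  net",d["centre"],round(d["confidence"],2))
E
python3 ang.py j; python3 -c "
from bench import robot
s=robot.sense();print(s['ft_torque'],s['force'])"
```

```text
scene white 29 ang from park 0.89 r 0.033
scene dark 212
  net [0.4917, -0.0472, 0.0678] 0.94
side white 21 ang from park 1.006 r 0.0301
side dark 132
  net [0.4972, -0.0463, 0.0667] 0.73
wrist white 349 ang from park 0.934 r 0.0335
wrist dark 2886
  net [0.5, -0.0164, 0.066] 0.68
[-0.43933127  0.24875365  0.15882849] [-1.33297267 -3.40816721  3.58252706]
```

```bash
ls pics
```

```text
a_scene.png
a_side.png
a_wrist.png
b_scene.png
b_wrist.png
c_wrist.png
d.png
e.png
f.png
g.png
g2.png
i.png
j_scene.png
j_side.png
j_wrist.png
```

View pics/j_wrist.png

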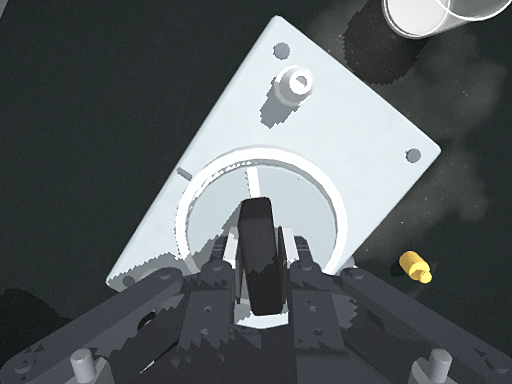

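The wrist view shows the pointer rib clearly, at about (253,180). The bar lags the tool by roughly 5°. I'll use this view to track the knob angle.

```bash
cat > chk.py <<'E'
import sys
from bench import imaging,robot
from h import *
c=imaging.read_camera("wrist"); Q=cloud(c); k=c["color"].astype(int).min(-1)
d=Q[...,:2]-[.506,-.0315]; n=np.hypot(d[...,0],d[...,1]); an=np.pi-np.arctan2(d[...,1],d[...,0])
sk=(n<.039)&(n>.029)&(Q[...,2]<.074)&(Q[...,2]>.052)&(an>.3)&(an<1.9)
w=sk&(k>235); 
pa=np.median(an[w]) if w.sum()>5 else np.nan
zs=np.median(Q[...,2][sk&~w]); 
c2=imaging.read_camera("scene"); Q2=cloud(c2).reshape(-1,3); n2=np.hypot(Q2[:,0]-.506,Q2[:,1]+.0315); m=(n2<.041)&(n2>.03)&(Q2[:,2]<.085)&(Q2[:,2]>.05); z=np.median(Q2[m][:,2])
s=robot.sense(); q=s["tcp_rot"]; y=R.from_quat(q).apply([0,1,0]); a=np.pi/2-np.arctan2(y[1],y[0])+0.004
print("skirt",round(z,4),round(float(zs),4),"tool",round(a,3),"knob",round(float(pa),3),w.sum(),round(float(np.ptp(an[w])) if w.any() else 0,2),"F",s["force"].round(1),"T",s["ft_torque"].round(2),"t",s["time_s"])
cv2.imwrite(f"pics/last_w.png",c["color"][:,:,::-1])
sys.exit(1 if z<.063 or abs(s["ft_torque"][2])>.35 or np.abs(s["force"]).max()>6 else 0)
E
python3 chk.py;  python3 -m jog '[{"offset":[0,0,0],"rot":[0,0,1],"claw":0.215},{"offset":[0,0,0],"rot":[0,0,1],"claw":0.215}]' >/dev/null; python3 chk.py
```

```text
skirt 0.0663 0.0668 tool 0.958 knob 0.843 173 0.15 F [-1.1 -3.2  4.8] T [-0.42  0.28  0.19] t 10.05
skirt 0.0663 0.0667 tool 0.994 knob 0.878 176 0.15 F [-0.  -3.4  4. ] T [-0.53  0.25  0.26] t 10.35
```

The knob follows with a constant lag of about 0.115 rad. I'll back the tool off 0.5 mm upward to take out the ~4 N down-load, then continue.

```bash
python3 -m jog '[{"offset":[0,0,-0.5],"rot":[0,0,1],"claw":0.215},{"offset":[0,0,0],"rot":[0,0,1],"claw":0.215}]' >/dev/null; python3 chk.py && python3 -m jog '[{"offset":[0,0,0],"rot":[0,0,1],"claw":0.215},{"offset":[0,0,0],"rot":[0,0,1],"claw":0.215}]' >/dev/null && python3 chk.py && python3 -m jog '[{"offset":[0,0,0],"rot":[0,0,1],"claw":0.215},{"offset":[0,0,0],"rot":[0,0,1],"claw":0.215}]' >/dev/null && python3 chk.py && python3 -m jog '[{"offset":[0,0,0],"rot":[0,0,1],"claw":0.215},{"offset":[0,0,0],"rot":[0,0,1],"claw":0.215}]' >/dev/null && python3 chk.py
```

```text
skirt 0.0665 0.0668 tool 1.029 knob 0.915 175 0.15 F [ 0.4 -4.4  0.2] T [-0.5   0.01  0.22] t 10.65
skirt 0.0665 0.0669 tool 1.064 knob 0.951 175 0.17 F [ 0.1 -2.7 -0.7] T [-0.47 -0.13  0.16] t 10.95
skirt 0.0667 0.0669 tool 1.099 knob 0.989 176 0.16 F [ 0.3 -1.9 -2. ] T [-0.38 -0.2   0.17] t 11.25
skirt 0.0667 0.0669 tool 1.134 knob 1.024 176 0.16 F [ 1.1 -1.7 -1.6] T [-0.23 -0.23  0.06] t 11.55
```

```bash
python3 -m jog '[{"offset":[0,0,0],"rot":[0,0,1],"claw":0.215},{"offset":[0,0,0],"rot":[0,0,1],"claw":0.215}]' >/dev/null; python3 chk.py && python3 -m jog '[{"offset":[0,0,0],"rot":[0,0,1],"claw":0.215},{"offset":[0,0,0],"rot":[0,0,1],"claw":0.215}]' >/dev/null && python3 chk.py && python3 -m jog '[{"offset":[0,0,0],"rot":[0,0,1],"claw":0.215},{"offset":[0,0,0],"rot":[0,0,1],"claw":0.215}]' >/dev/null && python3 chk.py && python3 -m jog '[{"offset":[0,0,0],"rot":[0,0,1],"claw":0.215},{"offset":[0,0,0],"rot":[0,0,1],"claw":0.215}]' >/dev/null && python3 chk.py && python3 -m jog '[{"offset":[0,0,0],"rot":[0,0,1],"claw":0.215},{"offset":[0,0,0],"rot":[0,0,1],"claw":0.215}]' >/dev/null && python3 chk.py && python3 -m jog '[{"offset":[0,0,0],"rot":[0,0,1],"claw":0.215},{"offset":[0,0,0],"rot":[0,0,1],"claw":0.215}]' >/dev/null && python3 chk.py
```

```text
skirt 0.0666 0.0669 tool 1.168 knob 1.058 175 0.16 F [ 1.3 -0.8 -3. ] T [-0.21 -0.31  0.11] t 11.85
skirt 0.0666 0.067 tool 1.203 knob 1.095 172 0.16 F [ 1.6 -0.5 -2.2] T [-0.13 -0.31  0.14] t 12.15
skirt 0.0665 0.067 tool 1.238 knob 1.13 174 0.16 F [ 2.6  0.6 -4.4] T [-0.06 -0.39  0.08] t 12.45
skirt 0.0665 0.0669 tool 1.273 knob 1.166 173 0.16 F [ 3.  -0.3 -5.5] T [ 0.05 -0.43  0.07] t 12.75
skirt 0.0664 0.0668 tool 1.308 knob 1.2 176 0.15 F [ 2.4  1.  -5.7] T [ 0.17 -0.47  0.05] t 13.05
skirt 0.062 0.0665 tool 1.343 knob 1.24 173 0.16 F [ 2.8  1.4 -0.9] T [ 0.1  -0.19 -0.02] t 13.35
```

```bash
python3 chk.py; python3 look.py k
```

```text
skirt 0.0588 0.0592 tool 1.342 knob 1.266 159 0.17 F [ 1.2  1.  -1.6] T [ 0.12 -0.29  0.04] t 13.45
skirt z [0.0581 0.0589 0.0595] 301
[ 0.506  -0.0313  0.0912] [ 2.   1.1 -1.4] [ 0.15 -0.31 -0.01] 0.216 t 13.5
turned from park (rad) 1.342
```

View pics/k.png

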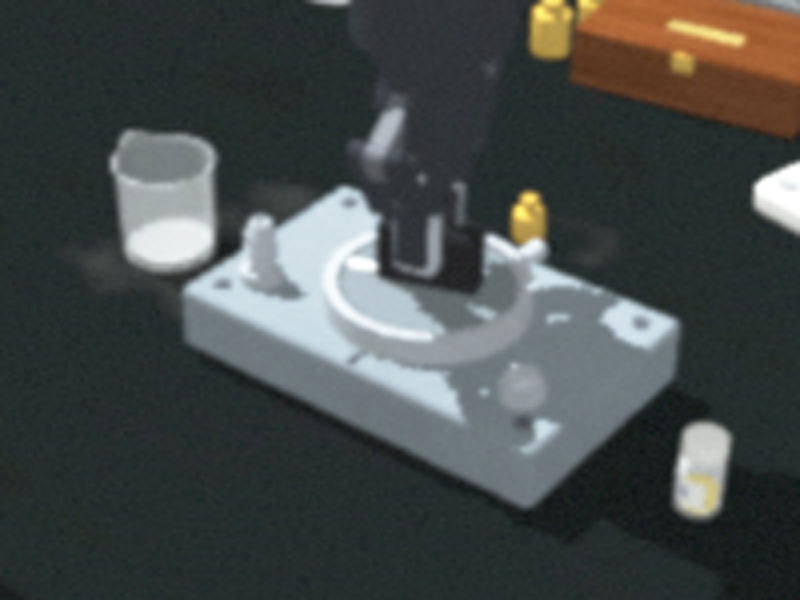

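The skirt is back at 59 mm, the knob is home at about 1.26 rad, and the loads are small. I'll open the fingers and rise straight up.

```bash
python3 -m jog '[{"offset":[0,0,0],"rot":[0,0,-2],"claw":0.3},{"offset":[0,0,0],"rot":[0,0,-2],"claw":0.4},{"offset":[0,0,0],"rot":[0,0,0],"claw":0.45},{"offset":[0,0,0],"rot":[0,0,0],"claw":0.45}]'; python3 chk.py; python3 -m jog '[{"offset":[0,0,-10],"rot":[0,0,0],"claw":0.45},{"offset":[0,0,-25],"rot":[0,0,0],"claw":0.45},{"offset":[0,0,-40],"rot":[0,0,0],"claw":0.45},{"offset":[0,0,-40],"rot":[0,0,0],"claw":0.45},{"offset":[0,0,-30],"rot":[0,0,0],"claw":0.45}]'; python3 -m jog '[{"offset":[0,0,0],"rot":[0,0,0],"claw":0.45},{"offset":[0,0,0],"rot":[0,0,0],"claw":0.45},{"offset":[0,0,0],"rot":[0,0,0],"claw":0.45}]'; python3 chk.py; python3 look.py m
python3 - <<'E'
from h import *; from bench import imaging
for n in ["scene","side"]:
    c=imaging.read_camera(n)
    for l in ["glass_beaker","vial","weight_20g","hose_tail"]:
        print(n,l,[([round(float(v),3) for v in d["centre"]],round(d["confidence"],2)) for d in imaging.spot_in(n,l)[:2]])
c=imaging.read_camera("wrist"); Q=cloud(c).reshape(-1,3)
near=np.hypot(Q[:,0]-.506,Q[:,1]+.0315); B=Q[(near<.035)&(Q[:,2]>.085)&(Q[:,2]<.11)]
print(cv2.minAreaRect((B[:,:2]*1000).astype(np.float32)),np.median(B[:,2]))
E
```

```text
time_s: 13.9
eef_pos: [0.5055, -0.0313, 0.0909]
tcp_rot: [0.593, 0.805, -0.0, -0.0]
force: [-0.6, 0.5, 0.7]
finger_gap: 0.454
skirt 0.0589 0.0593 tool 1.273 knob 1.273 165 0.16 F [-0.7 -0.8  1.1] T [-0.02 -0.02  0.03] t 14.0
time_s: 14.5
eef_pos: [0.5067, -0.0313, 0.2393]
tcp_rot: [0.593, 0.805, 0.001, 0.002]
force: [0.4, 0.0, 0.4]
finger_gap: 0.447
time_s: 14.8
eef_pos: [0.5047, -0.031, 0.2346]
tcp_rot: [0.593, 0.806, -0.001, -0.001]
force: [0.6, -0.4, -0.2]
finger_gap: 0.454
skirt 0.059 0.0592 tool 1.272 knob 1.26 47 0.14 F [-0.2  0.4 -0.1] T [ 0.01  0.03 -0.03] t 14.9
skirt z [0.0583 0.0589 0.0595] 284
[ 0.5047 -0.0311  0.234 ] [ 0.4  0.2 -0.9] [-0.    0.01 -0.01] 0.453 t 14.95
turned from park (rad) 1.272
scene glass_beaker [([0.501, 0.136, 0.041], 0.56)]
scene vial [([0.494, -0.194, 0.032], 0.7)]
scene weight_20g [([0.64, -0.002, 0.018], 0.51), ([0.498, -0.039, 0.06], 0.35)]
scene hose_tail [([0.467, 0.039, 0.06], 0.48)]
side glass_beaker [([0.496, -0.196, 0.027], 0.63), ([0.507, 0.137, 0.04], 0.6)]
side vial [([0.498, -0.043, 0.062], 0.46)]
side weight_20g [([0.635, -0.007, 0.016], 0.61)]
side hose_tail [([0.469, 0.037, 0.059], 0.55)]
((506.44927978515625, -32.19757843017578), (15.617155075073242, 52.57121658325195), 17.703367233276367) 0.09293859882656363
```

View pics/last_w.png

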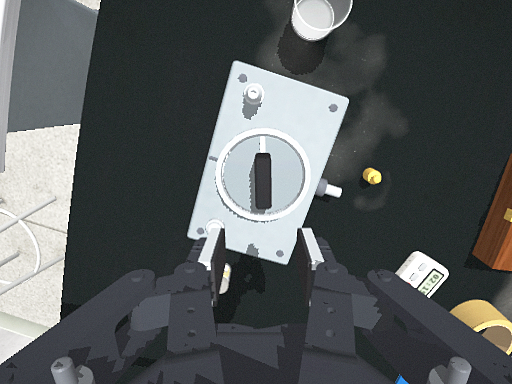

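View pics/m.png

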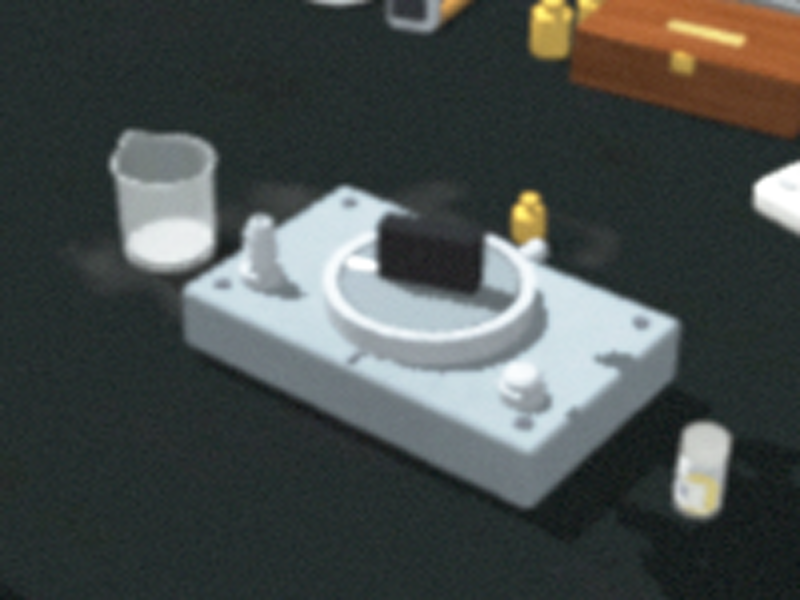

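The knob is home: bar top at 93 mm, skirt at 59 mm, angle about 1.26 rad. The bystanders are standing in the same places, and the gripper is clear at 0.234 m.

```bash
python3 -c "
from bench import workorder
print(workorder.close_job())"
```

```text
the job is handed in; nothing more can be done
None
```

The knob is home in the notch on the hose tail's side. It is released, and I handed the job in at about 15 s of the 58 s allowed.

**What I did:** I gripped the bar and pulled the knob up about 11.6 mm, short of the 15 mm stop. I turned it clockwise to 0.77 rad and let it down onto the plate. Then I opened the fingers to a loose fit and pushed the bar round 2° at a time, until the spring dropped the pin into the notch. After that I opened the fingers and raised the arm clear.

**Last checks:**
- **Height:** the skirt is at 59 mm and the bar top at 93 mm, both the stated home heights.
- **Angle:** the knob stands at about 1.26 rad from park, inside the possible notch range of 0.89 to 1.43 rad. By calculation that puts the pointer about 45 mm from the hose tail, against the 60 mm limit.
- **Forces:** the wrist force stayed at about 10 N or less in every reading. I could not measure the force between pin and valve directly.
- **Robot:** the gripper is clear at 0.234 m, and the force reading is about zero.
- **Bystanders:** the scene camera shows the beaker and the vial within 2 mm of where they were. The side camera shows the brass weight within about 5 mm, which is about the measurement error.

**What disagreed:** in the final side-camera picture the network labelled the vial as the beaker with its best guess, and the knob as the vial. In the scene camera it also gave a low-confidence false weight on the knob. The pictures themselves show all three standing as before.

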